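# Hang the slide rack on the drying rail

### The job

Pick up the blue slide-rack hanger by its orange tab and hook it over the high end of the sloped drying rail, uphill of the yellow spring gate, setting its wheels gently down on the rail before you do anything else. Still holding it, push it gently along the rail through the gate, then let go so that it rolls by itself down to the red stop and hangs there at rest, with the gate sprung back behind it. Never press on the rail or stand with more than 20 N, and leave the bottle, the green box and the white beaker where they are.

Things in the scene. Friction and masses are not known exactly. Their poses are not given: they have to be found in the camera images.
- stand: Fixed steel drying stand. Origin: middle of its drip tray's underside, on the table; z up, x across the rail, away from the robot's side, y towards the rail's LOW end. Tray 130 (x) x 470 (y) x 14 mm. Posts, 14 mm diameter, at y = -215 and +215 mm carry the rail, which lies over the y axis (x = 0).
- rail_mid (a point): NOMINAL middle of the rail's top face, 175 mm above the stand's origin (stand's axes). The rigid aluminium rail, 10 mm wide, 14 mm deep, slopes DOWN towards +y by 8 degrees (0.14 rad). It is clamped by hand: really up to 10 mm higher or lower than this point (same slope); this is not measured and must be felt or seen. s below = distance along the slope from here, downhill +.
- entry (a point): NOMINAL point of the rail's top face (again really up to 10 mm higher or lower) at s = -95 mm, near the high end: a good place for the middle of the hanger when it is hooked on, uphill of the gate. Good range s = -115 to -70 mm. The post is at s = -217 mm.
- stop (a point): NOMINAL point of the rail's top face (again up to 10 mm higher or lower) at s = +180 mm: foot of the uphill face of the red end stop, a block 24 mm wide and 26 mm high. A hanger rolled home rests its cheek plates against it, its middle at s = +140 mm, its grip point about 7 mm farther along y than its wheels' middle.
- gate (a joint): Swing (rad) of the yellow sprung flap under the rail: 0 shut (square to the rail), grows when pushed downhill, up to 1.3. Pivot at s = -20 mm, 18 mm below the rail's top; tip 63 mm below; 14 mm wide. It stops a hanger (weight alone does not open it); pushing through takes about 2 to 4 N and opens it to about 0.6. With the hanger's middle at s = +25 mm it has snapped shut behind.
- grip (a point): Centre of the hanger's orange grip tab, 10 mm thick (x), 40 mm long (y), reaching 22 mm above and 24 mm below this point, onto a steel bridge (80 mm in y, x -26 to +16 mm). Hanger's axes: z up, y along its wheels, x the open side of its hook. Mass about 0.32 kg; stands upright on the table, underside 170 mm below this point. Hung with its x along the stand's x, y downhill.
- wheels (a point): Middle between the undersides of the hanger's two white wheels (18 mm diameter, 8 mm wide, at y = -26 and +26 mm), which ride on the rail: 51 mm below the grip centre. Cheek plates 3 mm thick at x = -9.5 and +9.5 mm (16 mm apart inside; y -40 to +40 mm) reach 8 mm below this point. Seated, the hanger lies at the rail's slope.
- rack_deck (a point): Middle of the top of the striker, a yellow block 16 mm (x) by 6 mm (y), 20 mm high, on the deck of the blue rack: 106 mm below the grip centre, 55 mm below the wheels' undersides. Rack 84 mm long (y), x -26 to +20 mm, its deck 126 mm below the grip centre, joined to the bridge by a stem at x = -26 to -22 mm. The rail enters from the +x side, above the striker and below the cheeks.
- oil_mid (a point): Bystander: amber bottle, diameter 34, height 75 mm; point at mid height.
- slidebox_mid (a point): Bystander: green slide box 85 x 60 x 35 mm; point at mid height.
- beaker_mid (a point): Bystander: white beaker, diameter 64, height 85 mm; point at mid height.

How it is judged (in metres and radians):
On the way, in this order (a step that is already met when the one before it is completed fails the run):
1. the hanger, still held, is set down on the rail uphill of the gate (contact force between hanger and stand above 1 N and contact force between the fingers and hanger above 1 N and y of grip in the frame of stand below -0.03 m and z of grip in the frame of stand above 0.2 m and value of joint gate below 0.15 rad), for 0.2 s.
2. it is pushed through the gate while held (value of joint gate above 0.45 rad and contact force between the fingers and hanger above 0.5 N), for 0.05 s.
3. it is let go past the gate, well before the stop (value of joint gate below 0.2 rad and contact force between the fingers and hanger below 0.1 N and y of grip in the frame of stand between 0 and 0.115 m), for 0.05 s.
At the end, for the whole second after the job is handed in: The hanger hangs upright (within 0.3 rad) on the rail, its grip point 138 to 155 mm from the stand's origin along the stand's y (against the stop to within about 8 mm) and within 20 mm of the rail's line, at rest (under 10 mm/s) and let go; the gate is shut (under 0.1 rad) (y of grip in the frame of stand between 0.138 and 0.155 m and x of grip in the frame of stand between -0.02 and 0.02 m and z of grip in the frame of stand above 0.18 m and angle between grip's own z axis and vertical below 0.3 rad and contact force between hanger and stand above 1 N and linear speed of hanger below 0.01 m/s and value of joint gate below 0.1 rad and contact force between the fingers and hanger below 0.1 N); the robot touches nothing.
It fails at once if the hanger is pressed or knocked on the stand or rail with more than 20 N (contact force between hanger and stand above 20 N).
It fails at once if the robot presses on the stand, rail or gate with more than 20 N (contact force between the arm and stand above 20 N).
It fails at once if the hanger is tipped over (angle between grip's own z axis and vertical above 0.8 rad).
It fails at once if the bottle, the green box or the beaker is moved by more than 20 mm (distance of any of oil_mid, slidebox_mid, beaker_mid from where it was at the start of the episode above 0.02 m).
It also fails if it takes over 67 s, if anything falls off the work surface, if the arm or the gripper's body presses on something with over 40 N, if the wrist force passes 120 N, or if a joint passes its speed limit or range.

### The arm

A 6-joint arm with a two-finger parallel gripper is mounted at the origin on the work surface. World frame = base frame: x ahead of the robot, y to its left, z up, the work surface at z = 0. Lengths are in m, angles in degrees, forces in N, time in s.
With the tool pointing down it reaches from about 0.3 to 0.75 m from the base axis. Payload 8.5 kg.
Tool frame: the origin (TCP) lies at the very end of the fingers, on their centre line; the grasp point (between the pads) lies 19 mm behind it; z points along the fingers, y is the direction in which the jaws open and shut (so a half turn about z gives the same grasp; the last joint's range is limited). The gripper opens to 85 mm and grips with 20 to 120 N. Pads are 22 mm wide; open, the fingers measure 114 mm over their backs; the gripper's body (76 mm by 85 mm) begins 54 mm behind the grasp point. The pads swing forward as they close: fully open they stand 13 mm farther back than shut.
Start: joints at [-77.997, 21.807, 74.336, -0, 83.858, -12.336], TCP at [0.227, -0.501, 0.231] pointing down, gripper open.
Joint ranges: [-178.18, 178.18], [-50.72, 133.34], [12.68, 142.11], [-81.47, 261.47], [9.98, 163.14], [-165.26, 165.26]. Speed limits (degrees/s): [136.94, 136.94, 180, 180, 180, 180].

### API

Orientations are given as a 3x3 rotation matrix whose columns are the frame's x, y, z axes.
In Python, from bench import r, imaging, order, masks_of gives the robot as it stands.
- The arm moves only by the tool drive_tool, never from a script. Its argument "commands" is text: rows parted by semicolons, each of 6 numbers parted by spaces: the shift along the tool's x, y, z scaled (see below), then the turn, a rotation vector about the tool's x, y, z scaled (see below). In form: dx dy dz ax ay az; .... A call has 1 to 8 rows; each row is the pose to reach, as a shift and turn from the pose measured when the call began, along the tool's axes at that moment, turning the shorter way round; what a row does not reach only later rows make up. The controller multiplies each number of a shift by 1000 mm and each number of a turn by 360 degrees. A row lasts 1/10 s, in which the tool goes at most 50 mm and 8.59 degrees, less where a joint would pass 70% of its speed; a pose out of reach is approached as far as the arm can. A call with a number of a shift or a turn outside -1 to 1 is refused whole. A call with a gripper value outside its range is refused whole. "claw" is the opening, from -1 (shut) to 1 (fully open), set as the call begins (left out, the last holds). The fingers move at their own pace and stop on an object; "force" is the grip in N (left out, the last holds). Time passes only in rows, so rows that repeat a pose let the fingers close. It gives the time, the measured TCP pose, the force and the opening at its end, in the units of the state.
- r.get_state(): the state, without advancing time (a new reading comes with each control period).
- imaging.read_camera(name): name is "scene" or "side" or "wrist"; returns a dict with "image" (480x640x3 uint8, blue, green, red), "range_z" (480x640 float32, m along the optical axis (not along the pixel's ray), 0 where there is no reading), "mtx" (3x3 intrinsics, pixels), "extrinsics" (4x4, takes a point from camera to world coordinates). Camera axes: x right, y up, looking along -z (the intrinsics and any distortion apply to the point x, -y, -z); pixel columns grow to the right and rows downward; lengths in m; the calibration is good to about 2 mm. A picture is of the moment at which its call begins.
- order.finish_job(): hands the job in, once; it reports no verdict.
Trained networks look in a picture, given as the dict that the camera call returned (one of the last four; its "shot" number tells which), for a name from the list of things; names that differ only in an ending like _2 or _b are one class to them, and where a whole thing is asked for, a point or a joint stands for the part that bears it (a point fixed in the world has none). Each returns a list of dicts, best first, with "p" (0 to 1); they miss things now and then, are a little off and sometimes report something else, mostly with a low value. They report only what shows in the picture. A call takes as long as a camera call.
- masks_of(name, picture): "pixels" (480x640 bool, what is visible of it) and "uv" ([column, row] in pixels, amid what is visible of it).
The state is a dict: "time_s": time; "q": joint angles; "qvel": joint speeds; "joint_torque": joint torques, N m; "tool_pos": TCP position; "ee_rot": TCP orientation; "contact_force": force on the tool from outside, world axes, zero at the start; "wrist_torque": the same for the moment, N m; "grip_width": opening from 0.0 (shut) to 1.0 (fully open).
Only numpy, scipy, OpenCV 4.12 (cv2) and the standard library are available. Lean on these libraries where they do the work, as an engineer would, in place of code of your own. Each camera call takes 0.05 s, during which the arm holds its last target.

## Working session

There is one attempt and no reset: what is moved stays moved. The work goes in short steps, Python scripts to look and compute and a tool call to move; the robot and the scene stay as the last step left them, time stands still between calls to the robot, and variables do not carry over. Pictures are saved under pics/ and viewed, and the job is handed in when it is done.

Besides the shell and the picture viewer there is one more tool, called after "Emit:" by a JSON object that holds its "name" and its "arguments", one argument or row to a line. drive_tool: Moves the arm, as the interface text tells. Shifts and turns lie within -1 to 1; 1 stands for 1000 mm of shift or 360 degrees of turn. Its arguments: {"type":"object","properties":{"commands":{"type":"string"},"claw":{"type":"number"},"force":{"type":"number"}},"required":["commands"]}

```bash
ls; mkdir -p pics
cat > h.py <<'E'
import numpy as np, cv2
from bench import r, imaging, order, masks_of
def cam(name,save=None):
    p=imaging.read_camera(name)
    if save: cv2.imwrite('pics/'+save+'.png',p['image'])
    return p
def pts(p,mask=None):
    z=p['range_z']; K=p['mtx']; 
    if mask is None: mask=np.ones(z.shape,bool)
    v,u=np.nonzero(mask&(z>0)); d=z[v,u]
    x=(u-K[0,2])/K[0,0]*d; y=(v-K[1,2])/K[1,1]*d
    P=np.c_[x,-y,-d]; E=p['extrinsics']
    return P@E[:3,:3].T+E[:3,3], np.c_[u,v]
def proj(p,X):
    E=np.linalg.inv(p['extrinsics']); c=np.atleast_2d(X)@E[:3,:3].T+E[:3,3]
    K=p['mtx']; return np.c_[K[0,0]*c[:,0]/-c[:,2]+K[0,2], K[1,1]*-c[:,1]/-c[:,2]+K[1,2]]
E
python3 - <<'E'
from h import *
for n in ['scene','side','wrist']:
    p=cam(n,n+'0'); print(n,{k:(v if k!='image' and k!='range_z' else v.shape) for k,v in p.items()})
s=r.get_state(); print(s)
E
```

```text
pics
scene {'image': (480, 640, 3), 'range_z': (480, 640), 'mtx': array([[442.8427956 ,   0.        , 328.47053712],
       [  0.        , 442.8427956 , 242.21199554],
       [  0.        ,   0.        ,   1.        ]]), 'extrinsics': array([[ 0.62678746, -0.50475108,  0.59360242,  0.98924513],
       [ 0.77918171,  0.40245009, -0.48053074, -0.38172108],
       [ 0.00365306,  0.76371479,  0.64554347,  0.63784977],
       [ 0.        ,  0.        ,  0.        ,  1.        ]]), 'shot': 1}
side {'image': (480, 640, 3), 'range_z': (480, 640), 'mtx': array([[437.87600007,   0.        , 318.38356737],
       [  0.        , 437.87600007, 239.21995534],
       [  0.        ,   0.        ,   1.        ]]), 'extrinsics': array([[-0.84421422,  0.40083757, -0.35585332,  0.23951279],
       [-0.53596429, -0.6229991 ,  0.56974942,  0.45088397],
       [ 0.00668068,  0.67171524,  0.74077933,  0.72866114],
       [ 0.        ,  0.        ,  0.        ,  1.        ]]), 'shot': 2}
wrist {'image': (480, 640, 3), 'range_z': (480, 640), 'mtx': array([[407.68093815,   0.        , 318.72131929],
       [  
[... 455 characters left out ...]
8e-03,
        8.38570391e+01, -1.23346074e+01]), 'qvel': array([-0.01030915, -0.08405407, -0.1496499 ,  0.02741842, -0.10350668,
        0.00424796]), 'joint_torque': array([ 2.56345513e-03, -4.48624635e+01, -2.31344068e+01, -1.38263640e-04,
        3.80914935e-03,  3.69000395e-05]), 'tool_pos': array([ 0.2266233 , -0.50091103,  0.23085271]), 'ee_rot': array([[ 9.11140657e-01,  4.12095452e-01, -2.04460395e-04],
       [ 4.12095422e-01, -9.11140055e-01,  1.07812071e-03],
       [ 2.57996586e-04, -1.06657681e-03, -9.99999398e-01]]), 'contact_force': array([-0.40724261,  0.14960755,  0.23840486]), 'wrist_torque': array([ 0.02937124, -0.01584117,  0.00392082]), 'grip_width': 0.9992526174707921}
```

View pics/scene0.png

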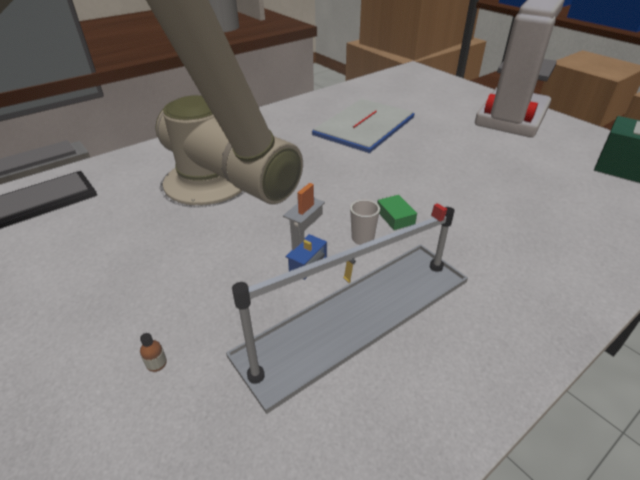

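View pics/side0.png

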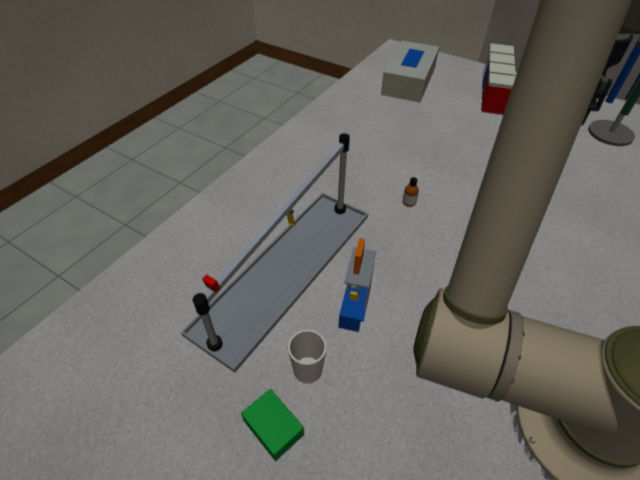

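View pics/wrist0.png

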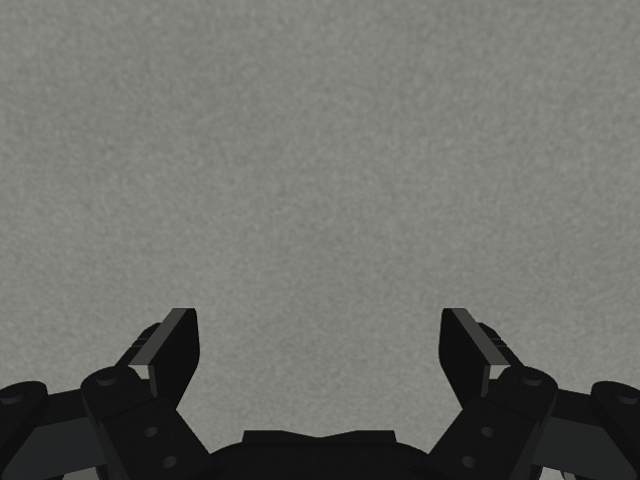

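The scene view shows the hanger (tab about 306,198), the rail from about (245,292) high end to (445,215) with the red stop, the gate at (349,268), beaker (365,220), box (397,211) and bottle (152,352). The side view agrees (tab at 360,255).

Run:
```python
from h import *
import pickle
data={}
for n in ['scene','side']:
    p=cam(n)
    data[n]=p
    for t in ['stand','rail_mid','stop','gate','grip','wheels','rack_deck','oil_mid','slidebox_mid','beaker_mid']:
        try: m=masks_of(t,p)
        except Exception as e: print(n,t,e); continue
        if m:
            P,uv=pts(p,m[0]['pixels'])
            print(n,t,round(m[0]['p'],2),np.round(m[0]['uv'],1),m[0]['pixels'].sum(), 'med',np.round(np.median(P,0),3) if len(P) else None, [round(k['p'],2) for k in m])
            data[n,t]=m
pickle.dump(data,open('d0.pkl','wb'))
```

```text
scene stand 0.91 [334.7 313.8] 19282 med [ 0.604 -0.045  0.004] [0.91]
scene rail_mid 0.66 [337.9 311.2] 18845 med [ 0.604 -0.046  0.004] [0.66]
scene stop 0.8 [338.3 308.2] 19080 med [ 0.604 -0.044  0.004] [0.8]
scene gate 0.57 [349.9 270.6] 167 med [ 0.603 -0.027  0.133] [0.57]
scene grip 0.57 [306.1 228.7] 2301 med [0.436 0.006 0.088] [0.57]
scene wheels 0.71 [304.3 230.8] 2194 med [0.436 0.006 0.11 ] [0.71]
scene rack_deck 0.82 [303.6 227.7] 2244 med [0.436 0.006 0.091] [0.82, 0.44]
scene oil_mid 0.96 [150.9 354. ] 782 med [ 0.48  -0.333  0.041] [0.96]
scene slidebox_mid 0.63 [399.1 213.5] 960 med [0.445 0.264 0.033] [0.63]
scene beaker_mid 0.75 [360.1 219. ] 1075 med [0.448 0.152 0.061] [0.75]
side stand 0.86 [271.4 277. ] 14556 med [0.6   0.045 0.004] [0.86]
side rail_mid 0.81 [271.8 274.2] 15005 med [0.6   0.045 0.004] [0.81]
side stop 0.7 [272.2 273.7] 15165 med [0.6   0.042 0.004] [0.7]
side grip 0.85 [360.1 288.2] 2010 med [0.424 0.03  0.118] [0.85]
side wheels 0.8 [355.7 287.1] 2049 med [0.424 0.03  0.123] [0.8]
side rack_deck 0.81 [358.4 288.4] 2049 med [0.424 0.03  0.123] [0.81]
side oil_mid 0.93 [410.8 192.8] 340 med [ 0.467 -0.32   0.037] [0.93, 0.34]
side slidebox_mid 0.37 [270.2 272.5] 15186 med [0.6   0.042 0.004] [0.37]
side beaker_mid 0.74 [355.7 284. ] 2079 med [0.424 0.03  0.112] [0.74, 0.68]
```

```bash
cat > an.py <<'E'
from h import *
import pickle
d=pickle.load(open('d0.pkl','rb'))
for n in ['scene','side']:
    p=d[n]; m=d[n,'stand'][0]['pixels']
    P,uv=pts(p,m)
    tray=P[(P[:,2]<0.022)&(P[:,2]>0.000)]
    rect=cv2.minAreaRect(tray[:,:2].astype(np.float32)*1000); print(n,'tray',rect,'z',np.percentile(tray[:,2],[5,50,95]))
    c0=np.median(P,0)
    P,uv=pts(p); hsv=cv2.cvtColor(p['image'],cv2.COLOR_BGR2HSV)[uv[:,1],uv[:,0]]
    near=(np.abs(P[:,0]-.55)<.35)&(np.abs(P[:,1])<.4)
    def col(lo,hi,s=120,v=60): return near&(hsv[:,0]>=lo)&(hsv[:,0]<=hi)&(hsv[:,1]>s)&(hsv[:,2]>v)
    for nm,k in dict(orange=col(4,14,150)&(P[:,2]>.1),red=(col(0,3,150)|col(177,180,150))&(P[:,2]>.08),yellow=col(15,26,120),blue=col(105,125,120),green=col(50,75,120)).items():
        Q=P[k]
        if len(Q): print(nm,len(Q),np.round(np.percentile(Q,[2,50,98],axis=0),3).tolist(), uv[k].mean(0).round(1))
        if nm in('orange','blue','yellow'):
            if len(Q)>5: print('   rect',cv2.minAreaRect(Q[:,:2].astype(np.float32)*1000))
    rail=P[(P[:,2]>.14)&(P[:,2]<.24)&(P[:,0]>.55)&(P[:,0]<.66)&(hsv[:,1]<80)&near]
    print('rail n',len(rail)); 
    for y in np.arange(-.22,.24,.04):
        k=np.abs(rail[:,1]-y)<.02
        if k.sum(): print(round(y,2),k.sum(),np.round(np.percentile(rail[k],[5,50,95],axis=0),4).tolist())
E
python3 an.py
```

```text
scene tray ((545.5776977539062, 54.554412841796875), (577.0695190429688, 250.34315490722656), 88.18204498291016) z [0.00142827 0.00347243 0.0133681 ]
orange 64 [[0.428, -0.004, 0.182], [0.435, 0.01, 0.191], [0.443, 0.029, 0.192]] [304.7 189.8]
   rect ((434.3936767578125, 12.087406158447266), (8.380064964294434, 36.342464447021484), 16.962982177734375)
red 91 [[0.601, 0.178, 0.153], [0.614, 0.182, 0.168], [0.619, 0.19, 0.173]] [440.3 210.7]
yellow 124 [[0.429, -0.03, 0.05], [0.6, -0.026, 0.125], [0.607, 0.015, 0.15]] [336.4 263.7]
   rect ((517.8131103515625, -7.325160980224609), (8.411903381347656, 184.71783447265625), 76.63268280029297)
blue 462 [[0.403, -0.028, 0.041], [0.434, 0.004, 0.043], [0.458, 0.051, 0.045]] [305.8 250.5]
   rect ((430.867431640625, 12.19598388671875), (44.891395568847656, 84.78633117675781), 18.75765037536621)
green 455 [[0.395, 0.242, 0.032], [0.436, 0.272, 0.034], [0.472, 0.302, 0.036]] [397.  207.2]
rail n 2835
-0.22 625 [[0.5905, -0.2252, 0.1469], [0.6017, -0.2168, 0.1952], [0.6067, -0.2041, 0.2121]]
-0.18 325 [[0.5925, -0.1982, 0.1835], [0.601, -0.1805
[... 2232 characters left out ...]

-0.06 152 [[0.5943, -0.078, 0.1664], [0.5962, -0.0599, 0.178], [0.6041, -0.0428, 0.1818]]
-0.02 181 [[0.5947, -0.0383, 0.1576], [0.597, -0.0205, 0.1717], [0.6051, -0.0014, 0.1766]]
0.02 176 [[0.5967, 0.0022, 0.1551], [0.5986, 0.0207, 0.1664], [0.607, 0.0381, 0.1705]]
0.06 192 [[0.5979, 0.0422, 0.15], [0.6, 0.0605, 0.1608], [0.6079, 0.0783, 0.1657]]
0.1 201 [[0.5991, 0.0823, 0.144], [0.601, 0.0995, 0.1552], [0.6088, 0.1178, 0.1598]]
0.14 201 [[0.5999, 0.1214, 0.1419], [0.6029, 0.1396, 0.1499], [0.6105, 0.1574, 0.1543]]
0.18 117 [[0.6013, 0.1615, 0.1413], [0.6053, 0.1726, 0.1457], [0.6123, 0.1988, 0.1495]]
0.22 176 [[0.5983, 0.2045, 0.1419], [0.6059, 0.2163, 0.1505], [0.6163, 0.2259, 0.1526]]
```

```bash
cat > an2.py <<'E'
from h import *
import pickle
d=pickle.load(open('d0.pkl','rb'))
t8=np.tan(np.radians(8))
for n in ['scene','side']:
    p=d[n]
    P,uv=pts(p); hsv=cv2.cvtColor(p['image'],cv2.COLOR_BGR2HSV)[uv[:,1],uv[:,0]]
    k=(np.abs(P[:,0]-.6)<.025)&(np.abs(P[:,1])<.17)&(P[:,2]>.13)&(P[:,2]<.22)&(hsv[:,1]<90)
    Q=P[k]; res=Q[:,2]+t8*Q[:,1]
    h,e=np.histogram(res,bins=np.arange(.15,.19,.001)); print(n,[(round(a*1000),b) for a,b in zip(e,h) if b])
    top=Q[res>np.percentile(res,97)-.003]
    A=np.c_[top[:,1],np.ones(len(top))]; print('z fit',np.linalg.lstsq(A,top[:,2],rcond=None)[0],len(top)); print('x fit',np.linalg.lstsq(A,top[:,0],rcond=None)[0])
    xr=top[:,0]-0.03*top[:,1]; print('x pct',np.percentile(xr,[2,10,50,90,98]))
    # tray top face
    k=(np.abs(P[:,2]-.013)<.004)&(np.abs(P[:,0]-.6)<.1)&(np.abs(P[:,1])<.27)
    m=d[n,'stand'][0]['pixels'][uv[:,1],uv[:,0]]
    k&=m; print('tray',k.sum(),cv2.minAreaRect(P[k,:2].astype(np.float32)*1000))
    # tab top
    b=p['image'][uv[:,1],uv[:,0]].astype(int)
    k=(np.abs(P[:,0]-.433)<.05)&(np.abs(P[:,1]-.015)<.05)
    kt=k&(P[:,2]>.187)&(P[:,2]<.2); print('tabtop',kt.sum(),P[kt].mean(0),cv2.minAreaRect(P[kt,:2].astype(np.float32)*1000))
    kb=k&(P[:,2]>.140)&(P[:,2]<.150); print('bridge',kb.sum(),np.median(P[kb,2]),cv2.minAreaRect(P[kb,:2].astype(np.float32)*1000))
    u0,v0=np.int32(proj(p,[[.433,.013,.1]])[0])
    cv2.imwrite(f'pics/z_{n}.png',cv2.resize(p['image'][v0-75:v0+75,u0-75:u0+75],None,fx=4,fy=4,interpolation=cv2.INTER_CUBIC))
E
python3 an2.py
```

```text
scene [(152, np.int64(3)), (153, np.int64(3)), (154, np.int64(6)), (155, np.int64(4)), (156, np.int64(22)), (157, np.int64(58)), (158, np.int64(70)), (159, np.int64(74)), (160, np.int64(74)), (161, np.int64(77)), (162, np.int64(73)), (163, np.int64(63)), (164, np.int64(79)), (165, np.int64(71)), (166, np.int64(86)), (167, np.int64(71)), (168, np.int64(67)), (169, np.int64(107)), (170, np.int64(346)), (171, np.int64(389)), (172, np.int64(102)), (173, np.int64(2))]
z fit [-0.14045113  0.17104774] 923
x fit [0.02805208 0.60244154]
x pct [0.5965336  0.59766868 0.60261877 0.60695546 0.60771717]
tray 1987 ((602.1726684570312, 0.6728363037109375), (472.7782287597656, 132.77308654785156), 88.28206634521484)
tabtop 94 [0.43360832 0.01295903 0.19034792] ((432.68231201171875, 13.511990547180176), (10.775113105773926, 40.069393157958984), 17.060203552246094)
bridge 431 0.1431178352449855 ((427.1623229980469, 12.507648468017578), (43.81621551513672, 82.9457015991211), 18.337234497070312)
side [(151, np.int64(2)), (152, np.int64(1)), (153, np.int64(3)), (154, np.int64(3)), (155, np.int64(11)), (15
[... 216 characters left out ...]
int64(53)), (167, np.int64(53)), (168, np.int64(60)), (169, np.int64(156)), (170, np.int64(303)), (171, np.int64(296)), (172, np.int64(104)), (173, np.int64(27)), (174, np.int64(1))]
z fit [-0.14017525  0.1711698 ] 793
x fit [0.02955079 0.60124722]
x pct [0.59599082 0.59686141 0.60111869 0.60570495 0.6067094 ]
tray 1404 ((601.6467895507812, 0.877105712890625), (471.37286376953125, 132.4136505126953), 88.2470474243164)
tabtop 122 [0.43082938 0.01734318 0.19086075] ((431.3658142089844, 16.023021697998047), (9.996418952941895, 40.435760498046875), 18.584959030151367)
bridge 743 0.14303906997251292 ((426.9219970703125, 13.75979995727539), (42.059326171875, 82.03302764892578), 18.262733459472656)
```

```bash
python3 -c "
import cv2,numpy as np
cv2.imwrite('pics/z_both.png',cv2.resize(np.hstack([cv2.imread('pics/z_scene.png'),cv2.imread('pics/z_side.png')]),(800,400)))"
```

```text
(no output)
```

View pics/z_both.png

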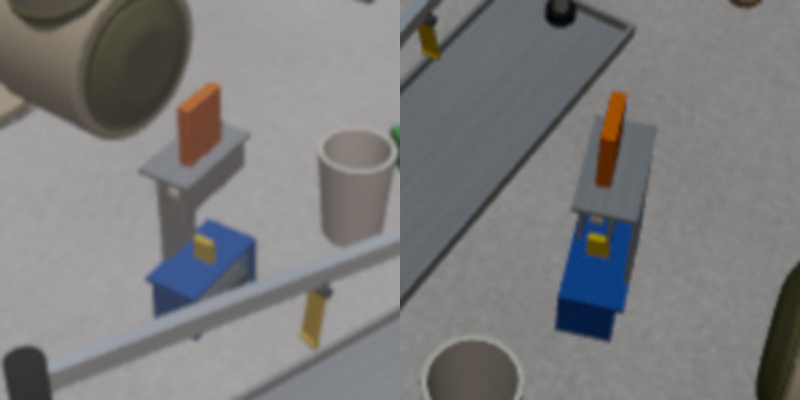

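The stem sits on the robot's side, so the hanger's open side faces +x world, yawed +18.3°, with its grip at about (0.432, 0.015, 0.169). The rail's top is at z≈0.172 mid-way and the stand's yaw is −1.65°. Both cameras agree within about 1 mm.

```bash
cat >> h.py <<'E'
from scipy.spatial.transform import Rotation as Ro
def Rtool(yaw,tilt=0.):
    # tool y = hanger x at yaw (deg), z down; tilt = nose-down slope toward hanger +y (deg)
    c,s=np.cos(np.radians(yaw)),np.sin(np.radians(yaw))
    hx=np.array([c,s,0]); hz=np.array([0,0,1.]); hy=np.cross(hz,hx)
    H=np.c_[hx,hy,hz]@Ro.from_euler('x',-tilt,degrees=True).as_matrix()
    return np.c_[H[:,1],H[:,0],-H[:,2]]
def move(pos,R=None):
    s=r.get_state(); R0=s['ee_rot']; p0=s['tool_pos']
    d=R0.T@(np.array(pos)-p0); a=np.zeros(3) if R is None else Ro.from_matrix(R0.T@R).as_rotvec()/(2*np.pi)
    print('t',s['time_s'],'pos',p0.round(4),'F',s['contact_force'].round(2),'g',round(s['grip_width'],3))
    print('row',' '.join(f'{v:.4f}' for v in np.r_[d,a]), 'rows needed %.1f %.1f'%(np.linalg.norm(d)/.05,np.linalg.norm(a)*360/8.59))
def yaw0(): return -1.65
O=np.array([.6019,.0008]); 
def st2w(ps):
    c=np.cos(np.radians(-1.65)); s=np.sin(np.radians(-1.65))
    return np.array([O[0]+c*ps[0]-s*ps[1],O[1]+s*ps[0]+c*ps[1],ps[2]])
E
python3 - <<'E'
from h import *
print(Rtool(18.3).round(3))
move([.432,.0147,.25],Rtool(18.3))
E
```

```text
[[-0.314  0.949 -0.   ]
 [ 0.949  0.314 -0.   ]
 [ 0.     0.    -1.   ]]
t 1.25 pos [ 0.2267 -0.5011  0.2313] F [0.06 0.07 0.35] g 0.998
row 0.3997 -0.3853 -0.0187 -0.0000 -0.0000 -0.2332 rows needed 11.1 9.8
```

Emit:
{"name": "drive_tool", "arguments": {
  "commands": "0.3997 -0.3853 -0.0187 0 0 -0.2332;0.3997 -0.3853 -0.0187 0 0 -0.2332;0.3997 -0.3853 -0.0187 0 0 -0.2332;0.3997 -0.3853 -0.0187 0 0 -0.2332;0.3997 -0.3853 -0.0187 0 0 -0.2332;0.3997 -0.3853 -0.0187 0 0 -0.2332;0.3997 -0.3853 -0.0187 0 0 -0.2332;0.3997 -0.3853 -0.0187 0 0 -0.2332",
  "claw": 1,
  "force": 40
}}

```text
time_s: 2.05
tool_pos: [0.3749, -0.1278, 0.2452]
ee_rot: [[-0.06, 0.998, 0.001], [0.998, 0.06, -0.0], [-0.001, 0.001, -1.0]]
contact_force: [0.5, 0.0, 0.5]
grip_width: 1.002
```

Run:
```python
from h import *
move([.432,.0147,.25],Rtool(18.3))
```

```text
t 2.05 pos [ 0.3749 -0.1278  0.2452] F [0.52 0.01 0.46] g 1.002
row 0.1388 0.0655 -0.0049 0.0001 0.0001 -0.0413 rows needed 3.1 1.7
```

Emit:
{"name": "drive_tool", "arguments": {
  "commands": "0.1388 0.0655 -0.0049 0 0 -0.0413;0.1388 0.0655 -0.0049 0 0 -0.0413;0.1388 0.0655 -0.0049 0 0 -0.0413;0.1388 0.0655 -0.0049 0 0 -0.0413;0.1388 0.0655 -0.0049 0 0 -0.0413"
}}

```text
time_s: 2.55
tool_pos: [0.4321, 0.0157, 0.25]
ee_rot: [[-0.317, 0.949, 0.001], [0.949, 0.317, -0.001], [-0.001, 0.0, -1.0]]
contact_force: [0.6, -0.6, -0.2]
grip_width: 0.999
```

```bash
cat > an3.py <<'E'
from h import *
move([.432,.0147,.25],Rtool(18.3))
p=cam('wrist','w1')
P,uv=pts(p); hsv=cv2.cvtColor(p['image'],cv2.COLOR_BGR2HSV)[uv[:,1],uv[:,0]]
near=(np.abs(P[:,0]-.433)<.06)&(np.abs(P[:,1]-.015)<.06)
for nm,k in dict(tab=near&(np.abs(P[:,2]-.191)<.004)&(hsv[:,1]>100),bridge=near&(np.abs(P[:,2]-.144)<.005)).items():
    if k.sum()>5: print(nm,k.sum(),P[k].mean(0),cv2.minAreaRect(P[k,:2].astype(np.float32)*1000), np.median(P[k,2]))
E
python3 an3.py
```

```text
t 2.55 pos [0.4321 0.0157 0.25  ] F [ 0.64 -0.59 -0.16] g 0.999
row -0.0009 -0.0004 -0.0000 0.0001 0.0001 0.0005 rows needed 0.0 0.0
tab 1398 [0.43023119 0.01500904 0.19219775] ((430.69940185546875, 13.884099960327148), (9.651313781738281, 40.481937408447266), 18.127906799316406) 0.1922597146563439
bridge 6411 [0.42280498 0.01685385 0.14434522] ((425.6154479980469, 12.296173095703125), (42.05805969238281, 80.17247009277344), 18.37864112854004) 0.14437017129414714
```

View pics/w1.png

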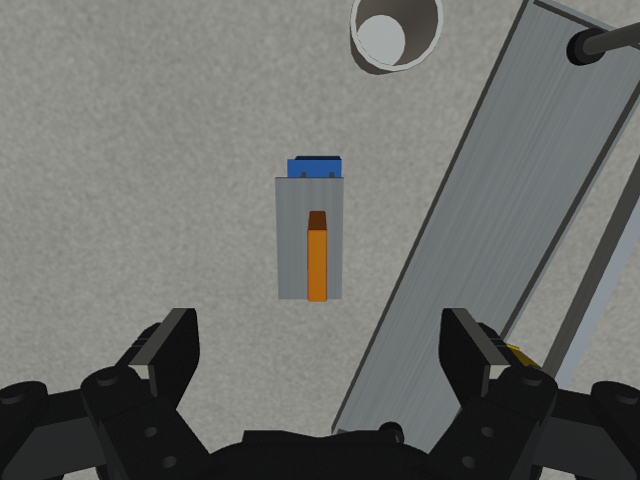

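Run:
```python
from h import *
move([.4313,.0142,.154],Rtool(18.3))
```

```text
t 2.6 pos [0.4318 0.0146 0.2499] F [-0.24 -0.54  0.34] g 1.0
row -0.0001 -0.0007 0.0959 0.0000 0.0001 0.0001 rows needed 1.9 0.0
```

Emit:
{"name": "drive_tool", "arguments": {
  "commands": "0 -0.0007 0.04 0 0 0;0 -0.0007 0.07 0 0 0;0 -0.0007 0.0959 0 0 0;0 -0.0007 0.0959 0 0 0;0 -0.0007 0.0959 0 0 0"
}}

```text
time_s: 3.1
tool_pos: [0.4314, 0.0131, 0.1547]
ee_rot: [[-0.313, 0.95, 0.001], [0.95, 0.313, -0.001], [-0.001, 0.0, -1.0]]
contact_force: [0.2, -0.1, 0.7]
grip_width: 0.999
```

Run:
```python
from h import *
move([.4313,.0142,.154],Rtool(18.3))
cam('wrist','w2')
```

```text
t 3.1 pos [0.4314 0.0131 0.1547] F [ 0.2  -0.06  0.71] g 0.999
row 0.0011 0.0003 0.0007 0.0000 0.0002 -0.0002 rows needed 0.0 0.0
```

View pics/w2.png

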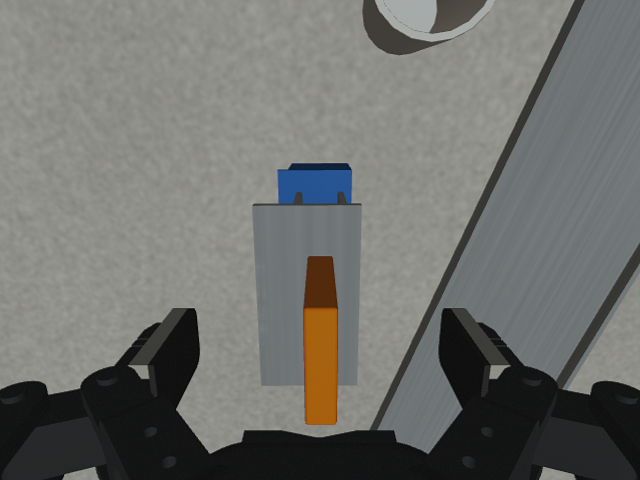

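The tab (columns 304–338) is centred between the fingers (199–440). Next I close.

Emit:
{"name": "drive_tool", "arguments": {
  "commands": "0 0 0 0 0 0;0 0 0 0 0 0;0 0 0 0 0 0;0 0 0 0 0 0;0 0 0 0 0 0;0 0 0 0 0 0;0 0 0 0 0 0;0 0 0 0 0 0",
  "claw": -1,
  "force": 40
}}

```text
time_s: 3.95
tool_pos: [0.432, 0.0133, 0.1554]
ee_rot: [[-0.313, 0.95, 0.003], [0.95, 0.313, -0.001], [-0.002, 0.002, -1.0]]
contact_force: [1.0, 0.1, 3.7]
grip_width: 0.109
```

Run:
```python
from h import *
s=r.get_state(); print(s['tool_pos'],s['contact_force'],s['wrist_torque'],s['grip_width'])
cam('wrist','w3')
```

```text
[0.43195912 0.01325443 0.15543259] [0.96282113 0.06634343 3.67781076] [0.04948735 0.04171488 0.00013875] 0.10926048755208971
```

View pics/w3.png

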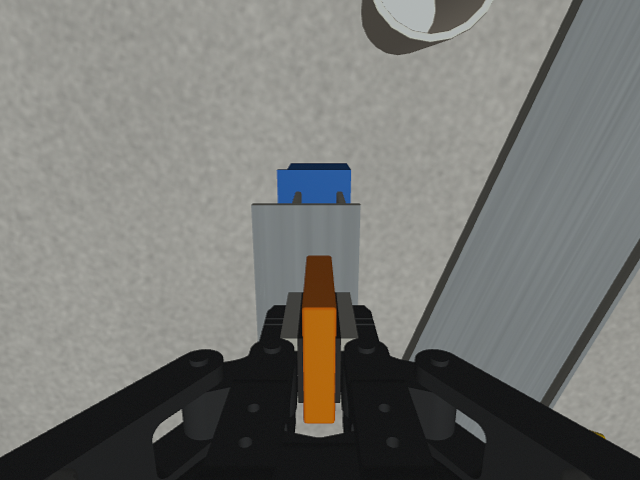

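Gripped: opening 0.109, which matches the 10 mm tab. Next I lift, then swing to beside the rail.

Emit:
{"name": "drive_tool", "arguments": {
  "commands": "0 0 -0.01 0 0 0;0 0 -0.03 0 0 0;0 0 -0.06 0 0 0;0 0 -0.085 0 0 0;0 0 -0.085 0 0 0;0 0 -0.085 0 0 0"
}}

```text
time_s: 4.6
tool_pos: [0.4313, 0.0135, 0.24]
ee_rot: [[-0.313, 0.95, 0.002], [0.95, 0.313, -0.001], [-0.002, 0.002, -1.0]]
contact_force: [0.6, -0.7, -3.8]
grip_width: 0.112
```

```bash
cat >> h.py <<'E'
OFF=.0146
def tgt(xs,s,h,tilt=8.,yaw=-1.65,z0=.172):
    """TCP pose so that wheels' middle is at rail coordinate s, h above the rail, lateral xs"""
    t=np.radians(8); n=np.array([0,np.sin(t),np.cos(t)])
    w=np.array([xs,s*np.cos(t),z0-s*np.sin(t)])+np.array([0,0,h])
    g=w+.051*n
    R=Rtool(yaw,tilt)
    return st2w(g)+R[:,2]*OFF, R
def w2st(pw):
    c=np.cos(np.radians(-1.65)); s=np.sin(np.radians(-1.65)); d=np.array(pw[:2])-O
    return np.array([c*d[0]+s*d[1],-s*d[0]+c*d[1],pw[2]])
def where():
    s=r.get_state(); g=s['tool_pos']-s['ee_rot'][:,2]*OFF; g=w2st(g)
    print('grip stand',g.round(4),'F',s['contact_force'].round(2),'tilt',np.degrees(np.arcsin(s['ee_rot'][2,0])).round(2),'t',round(s['time_s'],2),'g',round(s['grip_width'],3))
E
python3 - <<'E'
from h import *
where()
p,R=tgt(-.1,-.095,.023); print(p,R.round(3)); move(p,R)
E
```

```text
grip stand [-0.171   0.0078  0.2546] F [ 0.56 -0.66 -3.82] tilt -0.1 t 4.6 g 0.112
[ 0.49937853 -0.08529326  0.2442672 ] [[ 0.029  1.    -0.004]
 [ 0.99  -0.029 -0.139]
 [-0.139  0.    -0.99 ]]
t 4.6 pos [0.4313 0.0135 0.24  ] F [ 0.56 -0.66 -3.82] g 0.112
row -0.1152 0.0338 -0.0041 0.0041 -0.0218 0.0552 rows needed 2.4 2.5
```

Emit:
{"name": "drive_tool", "arguments": {
  "commands": "-0.04 0.011 -0.0041 0.0013 -0.007 0.018;-0.08 0.022 -0.0041 0.0027 -0.014 0.036;-0.1152 0.0338 -0.0041 0.0041 -0.0218 0.0552;-0.1152 0.0338 -0.0041 0.0041 -0.0218 0.0552;-0.1152 0.0338 -0.0041 0.0041 -0.0218 0.0552;-0.1152 0.0338 -0.0041 0.0041 -0.0218 0.0552"
}}

```text
time_s: 5.2
tool_pos: [0.4986, -0.0846, 0.2433]
ee_rot: [[0.027, 1.0, -0.006], [0.99, -0.028, -0.138], [-0.138, -0.002, -0.99]]
contact_force: [0.1, 0.7, -4.1]
grip_width: 0.112
```

```bash
cat > look.py <<'E'
from h import *
import sys
where()
tag=sys.argv[1]
ims=[]
for n in ['scene','side']:
    p=cam(n)
    c=np.int32(proj(p,st2w([0,-.06 if len(sys.argv)<3 else float(sys.argv[2]),.18]))[0]); 
    u0=np.clip(c[0],110,529);v0=np.clip(c[1],110,369)
    ims.append(cv2.resize(p['image'][v0-100:v0+100,u0-100:u0+100],(400,400),interpolation=cv2.INTER_CUBIC))
    P,uv=pts(p); hsv=cv2.cvtColor(p['image'],cv2.COLOR_BGR2HSV)[uv[:,1],uv[:,0]]
    # into stand frame
    c_,s_=np.cos(np.radians(-1.65)),np.sin(np.radians(-1.65))
    S=np.c_[(P[:,:2]-O)@np.array([[c_,-s_],[s_,c_]]),P[:,2]]
    k=(np.abs(S[:,1])<.25)&(np.abs(S[:,0])<.16)&(S[:,2]>.02)&(S[:,2]<.2)&(hsv[:,0]>105)&(hsv[:,0]<125)&(hsv[:,1]>120)
    if k.sum()>20:
        Q=S[k]; print(n,'blue',k.sum(),'stand pct',np.percentile(Q,[2,50,98],axis=0).round(4).tolist())
        T=Q[(Q[:,2]+.1405*Q[:,1])>np.percentile(Q[:,2]+.1405*Q[:,1],90)-.006]
        print('   deck z(y) fit',np.polyfit(T[:,1],T[:,2],1).round(4),cv2.minAreaRect(T[:,:2].astype(np.float32)*1000))
cv2.imwrite(f'pics/{tag}.png',np.hstack(ims))
E
python3 look.py l1
```

```text
grip stand [-0.1008 -0.0863  0.2578] F [ 0.09  0.71 -4.06] tilt -7.93 t 5.2 g 0.112
scene blue 684 stand pct [[-0.1229, -0.1406, 0.1268], [-0.0995, -0.1075, 0.1323], [-0.0803, -0.0609, 0.1365]]
   deck z(y) fit [-0.1089  0.1207] ((-102.73506164550781, -100.10847473144531), (82.50349426269531, 46.015342712402344), 89.50794982910156)
side blue 844 stand pct [[-0.1264, -0.1383, 0.0884], [-0.1051, -0.0733, 0.1276], [-0.0815, -0.056, 0.1364]]
   deck z(y) fit [-0.0429  0.1267] ((-74.5300521850586, 43.36474609375), (378.6286926269531, 60.88031768798828), 78.19829559326172)
```

View pics/l1.png

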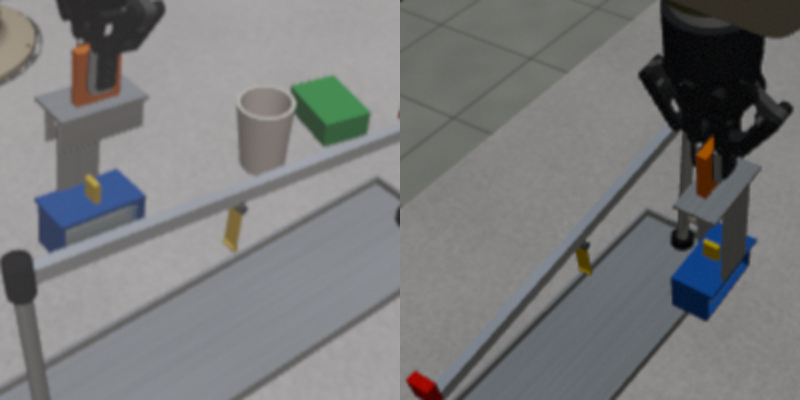

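```bash
cat > deck.py <<'E'
from h import *
where()
c_,s_=np.cos(np.radians(-1.65)),np.sin(np.radians(-1.65))
for n in ['scene','side']:
    p=cam(n); P,uv=pts(p); hsv=cv2.cvtColor(p['image'],cv2.COLOR_BGR2HSV)[uv[:,1],uv[:,0]]
    S=np.c_[(P[:,:2]-O)@np.array([[c_,-s_],[s_,c_]]),P[:,2]]
    g=w2st(r.get_state()['tool_pos'])
    k=(np.abs(S[:,1]-g[1])<.08)&(np.abs(S[:,0]-g[0])<.05)&(S[:,2]>.05)&(S[:,2]<.19)&(hsv[:,0]>105)&(hsv[:,0]<125)&(hsv[:,1]>120)
    Q=S[k]; 
    c=np.array([0,-.12,np.median(Q[:,2])-.1*.12])  # init
    a=-.12; b=np.percentile(Q[:,2]-a*Q[:,1],80)
    for i in range(8):
        T=Q[np.abs(Q[:,2]-a*Q[:,1]-b)<.0025]
        a,b=np.polyfit(T[:,1],T[:,2],1)
    print(n,len(Q),len(T),'deck slope deg',np.degrees(np.arctan(a)).round(2),'b',b.round(4),cv2.minAreaRect(T[:,:2].astype(np.float32)*1000))
    t=S[(np.abs(S[:,1]-g[1])<.05)&(np.abs(S[:,0]-g[0])<.05)&(S[:,2]>.20)&(S[:,2]<.3)&(hsv[:,0]>3)&(hsv[:,0]<15)&(hsv[:,1]>150)]
    print('tab',len(t),np.percentile(t,[2,50,98],axis=0).round(4).tolist())
    # bridge
    br=S[(np.abs(S[:,1]-g[1])<.06)&(np.abs(S[:,0]-g[0])<.05)&(hsv[:,1]<60)&(S[:,2]>.20)&(S[:,2]<.25)]
    a=-.12; b=np.median(br[:,2]-a*br[:,1])
    for i in range(8):
        T=br[np.abs(br[:,2]-a*br[:,1]-b)<.003]
        if len(T)<20: break
        a,b=np.polyfit(T[:,1],T[:,2],1)
    print('bridge',len(br),len(T),np.degrees(np.arctan(a)).round(2),b.round(4),cv2.minAreaRect(T[:,:2].astype(np.float32)*1000) if len(T)>5 else '')
E
python3 deck.py
```

```text
grip stand [-0.1005 -0.0863  0.2585] F [ 0.1  -0.23 -2.9 ] tilt -7.98 t 5.3 g 0.113
scene 687 676 deck slope deg -6.39 b 0.121 ((-102.7380142211914, -100.46961975097656), (46.974876403808594, 82.3133773803711), 0.1619093120098114)
tab 134 [[-0.1039, -0.1063, 0.24], [-0.0963, -0.1013, 0.2671], [-0.0939, -0.0907, 0.2816]]
bridge 1189 149 -7.05 0.2094 ((-90.86219787597656, -92.48757934570312), (80.99435424804688, 22.090564727783203), 74.86882019042969)
side 838 476 deck slope deg -6.25 b 0.1213 ((-103.47413635253906, -97.84181213378906), (84.61783599853516, 46.97782897949219), 89.55299377441406)
tab 161 [[-0.1088, -0.0826, 0.2347], [-0.1041, -0.0663, 0.2592], [-0.0937, -0.0618, 0.29]]
bridge 818 572 -6.17 0.222 ((-105.3688735961914, -87.03438568115234), (42.97606658935547, 82.56957244873047), 0.3020642399787903)
```

The deck plane shows the hanger at 6.3° while the tool is at 8°, so it settled about 1.7° in the grip. I'll add 1.7° of tool tilt and slide the hook over the rail.

Run:
```python
from h import *
p,R=tgt(-.04,-.095,.023,tilt=9.7);  move(p,R)
p,R=tgt(0,-.095,.023,tilt=9.7);  move(p,R)
```

```text
t 5.4 pos [ 0.499  -0.0848  0.2444] F [-0.37 -0.12 -2.7 ] g 0.109
row -0.0009 0.0604 0.0002 0.0001 -0.0047 0.0001 rows needed 1.2 0.2
t 5.4 pos [ 0.499  -0.0848  0.2444] F [-0.37 -0.12 -2.7 ] g 0.109
row -0.0010 0.1004 0.0002 0.0001 -0.0047 0.0001 rows needed 2.0 0.2
```

Emit:
{"name": "drive_tool", "arguments": {
  "commands": "-0.0009 0.02 0.0002 0 -0.0047 0;-0.0009 0.04 0.0002 0 -0.0047 0;-0.0009 0.06 0.0002 0 -0.0047 0;-0.0009 0.06 0.0002 0 -0.0047 0;-0.0009 0.06 0.0002 0 -0.0047 0;-0.0009 0.06 0.0002 0 -0.0047 0"
}}

```text
time_s: 6.0
tool_pos: [0.5583, -0.0872, 0.2444]
ee_rot: [[0.028, 1.0, -0.005], [0.985, -0.028, -0.168], [-0.168, -0.0, -0.986]]
contact_force: [-0.2, 0.2, -3.1]
grip_width: 0.11
```

```bash
python3 deck.py; python3 look.py l2
```

```text
grip stand [-0.041  -0.0868  0.2588] F [-0.16  0.18 -3.15] tilt -9.69 t 6.0 g 0.11
scene 375 285 deck slope deg -8.32 b 0.1177 ((-42.7655029296875, -104.41105651855469), (45.50636291503906, 82.58091735839844), 0.07162702083587646)
tab 106 [[-0.0448, -0.1059, 0.242], [-0.0371, -0.1006, 0.275], [-0.0351, -0.0889, 0.2822]]
bridge 1269 614 -8.03 0.2191 ((-45.856014251708984, -89.67052459716797), (80.27207946777344, 44.31697082519531), 89.63086700439453)
side 804 424 deck slope deg -8.06 b 0.1182 ((-43.82854461669922, -101.96205139160156), (85.1493911743164, 47.144039154052734), 89.62860870361328)
tab 157 [[-0.0483, -0.0818, 0.2347], [-0.0449, -0.0674, 0.2581], [-0.0354, -0.0619, 0.2844]]
bridge 815 557 -7.95 0.2193 ((-46.57338333129883, -88.39859008789062), (81.6300048828125, 42.88972854614258), 89.74078369140625)
grip stand [-0.0409 -0.0869  0.259 ] F [-0.5   0.31 -3.73] tilt -9.69 t 6.1 g 0.111
scene blue 372 stand pct [[-0.064, -0.1488, 0.0903], [-0.0251, -0.1123, 0.1318], [-0.0199, -0.0663, 0.1393]]
   deck z(y) fit [-0.1407  0.1186] ((-42.58269119262695, -104.05956268310547), (82.99230194091797, 46.009132385253906), 88.91876220703125)
side blue 798 stand pct [[-0.0665, -0.1429, 0.0893], [-0.0494, -0.0796, 0.1273], [-0.0214, -0.0609, 0.1382]]
   deck z(y) fit [-0.0593  0.1257] ((-40.012908935546875, 36.765655517578125), (363.2971496582031, 47.71226119995117), 88.3121109008789)
```

View pics/l2.png

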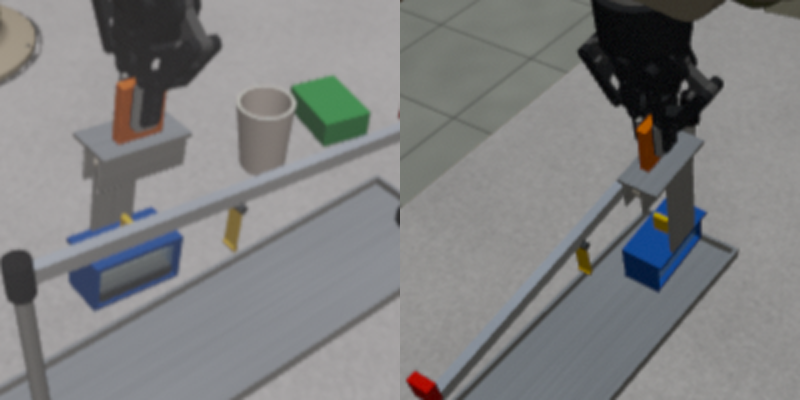

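Slope is now 8.1°; hook gap z 0.153–0.200 against the rail at 0.172–0.186, so it is clear. Sliding in 40 mm.

Emit:
{"name": "drive_tool", "arguments": {
  "commands": "0 0.01 0 0 0 0;0 0.02 0 0 0 0;0 0.03 0 0 0 0;0 0.0402 0 0 0 0;0 0.0402 0 0 0 0;0 0.0402 0 0 0 0;0 0.0402 0 0 0 0"
}}

```text
time_s: 6.9
tool_pos: [0.5986, -0.0885, 0.2446]
ee_rot: [[0.028, 1.0, -0.005], [0.985, -0.028, -0.168], [-0.168, 0.0, -0.986]]
contact_force: [0.2, -0.4, -2.8]
grip_width: 0.11
```

```bash
python3 deck.py; python3 look.py l3
```

```text
grip stand [-0.0007 -0.0869  0.259 ] F [ 0.18 -0.35 -2.81] tilt -9.69 t 6.9 g 0.11
scene 1201 875 deck slope deg -8.1 b 0.1183 ((-2.085582733154297, -104.3521728515625), (82.91280364990234, 45.706050872802734), 89.44818878173828)
tab 129 [[-0.0043, -0.106, 0.2415], [0.0036, -0.1013, 0.274], [0.0052, -0.0898, 0.2829]]
bridge 1353 678 -7.88 0.2196 ((-5.057788848876953, -89.85279846191406), (80.51261138916016, 43.880619049072266), 89.7359390258789)
side 763 370 deck slope deg -8.22 b 0.1179 ((-4.395925521850586, -102.33578491210938), (85.2800064086914, 45.778907775878906), 89.99378204345703)
tab 151 [[-0.0084, -0.0798, 0.2347], [-0.0048, -0.0674, 0.2585], [0.0056, -0.0619, 0.2854]]
bridge 813 543 -8.0 0.2193 ((-6.234400749206543, -88.08055114746094), (82.2577896118164, 43.218910217285156), 89.0335922241211)
grip stand [-0.0008 -0.0869  0.2591] F [ 0.11  0.28 -4.01] tilt -9.7 t 7.0 g 0.111
scene blue 1209 stand pct [[-0.0224, -0.1499, 0.0923], [0.0037, -0.1209, 0.1321], [0.0198, -0.0659, 0.1394]]
   deck z(y) fit [-0.1388  0.1188] ((-2.532459259033203, -104.6108169555664), (82.86559295654297, 46.4193000793457), 89.32757568359375)
side blue 763 stand pct [[-0.0264, -0.1429, 0.0889], [-0.0119, -0.0794, 0.1264], [0.016, -0.0609, 0.1403]]
   deck z(y) fit [-0.0568  0.1268] ((-4.777482986450195, 38.10125732421875), (363.324462890625, 46.20463180541992), 89.94136810302734)
```

View pics/l3.png

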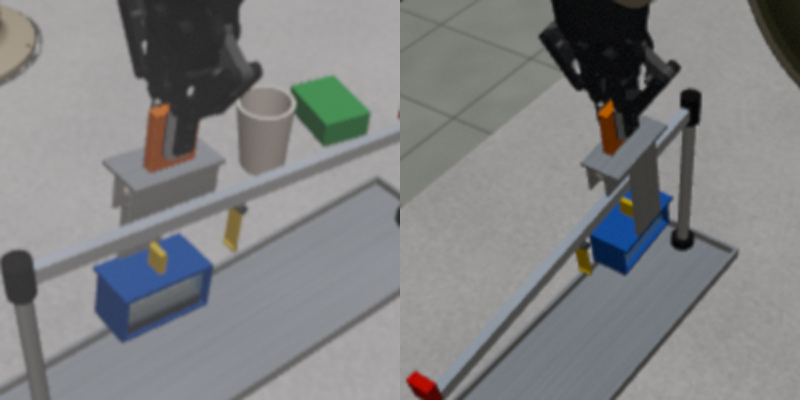

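The hook straddles the rail (rack deck below, cheeks above), laterally centred within about 0.5 mm. Lowering 17 mm, then feeling for contact.

Emit:
{"name": "drive_tool", "arguments": {
  "commands": "0.001 0 0.006 0 0 0;0.002 0 0.012 0 0 0;0.0029 0 0.0168 0 0 0;0.0029 0 0.0168 0 0 0;0.0029 0 0.0168 0 0 0"
}}

```text
time_s: 7.6
tool_pos: [0.5986, -0.0885, 0.2276]
ee_rot: [[0.028, 1.0, -0.004], [0.985, -0.028, -0.168], [-0.168, 0.0, -0.986]]
contact_force: [0.6, -0.4, -3.1]
grip_width: 0.11
```

```bash
cat look.py >/dev/null; python3 -c "
from h import *
for i in range(3):
    where(); 
print(r.get_state()['wrist_torque'])
cam('side')
where()"
```

```text
grip stand [-0.0007 -0.0869  0.242 ] F [ 0.58 -0.35 -3.14] tilt -9.7 t 7.6 g 0.11
grip stand [-0.0007 -0.0869  0.242 ] F [ 0.58 -0.35 -3.14] tilt -9.7 t 7.6 g 0.11
grip stand [-0.0007 -0.0869  0.242 ] F [ 0.58 -0.35 -3.14] tilt -9.7 t 7.6 g 0.11
[ 0.24277653 -0.00976641  0.04378644]
grip stand [-0.0006 -0.0869  0.2422] F [ 0.23 -0.76 -2.87] tilt -9.7 t 7.65 g 0.111
```

Emit:
{"name": "drive_tool", "arguments": {
  "commands": "0.0002 0 0.001 0 0 0;0.0003 0 0.002 0 0 0;0.0005 0 0.003 0 0 0;0.0005 0 0.003 0 0 0"
}}

```text
time_s: 8.05
tool_pos: [0.5987, -0.0885, 0.2247]
ee_rot: [[0.028, 1.0, -0.004], [0.985, -0.028, -0.168], [-0.168, 0.001, -0.986]]
contact_force: [0.5, 0.3, -2.9]
grip_width: 0.113
```

Emit:
{"name": "drive_tool", "arguments": {
  "commands": "0.0001 0 0.0005 0 0 0;0.0002 0 0.001 0 0 0;0.0002 0 0.001 0 0 0"
}}

```text
time_s: 8.35
tool_pos: [0.5986, -0.0885, 0.2236]
ee_rot: [[0.028, 1.0, -0.004], [0.985, -0.028, -0.168], [-0.168, 0.001, -0.986]]
contact_force: [-0.2, 0.2, -3.0]
grip_width: 0.116
```

Emit:
{"name": "drive_tool", "arguments": {
  "commands": "0.0001 0 0.0005 0 0 0;0.0002 0 0.001 0 0 0;0.0002 0 0.001 0 0 0"
}}

```text
time_s: 8.65
tool_pos: [0.5986, -0.0885, 0.2224]
ee_rot: [[0.028, 1.0, -0.004], [0.985, -0.028, -0.168], [-0.168, 0.0, -0.986]]
contact_force: [-0.6, -0.2, -2.6]
grip_width: 0.109
```

Emit:
{"name": "drive_tool", "arguments": {
  "commands": "0.0001 0 0.0005 0 0 0;0.0002 0 0.001 0 0 0;0.0002 0 0.001 0 0 0"
}}

```text
time_s: 8.95
tool_pos: [0.5986, -0.0884, 0.2213]
ee_rot: [[0.028, 1.0, -0.005], [0.985, -0.028, -0.168], [-0.168, 0.0, -0.986]]
contact_force: [0.1, 0.0, -3.1]
grip_width: 0.111
```

Emit:
{"name": "drive_tool", "arguments": {
  "commands": "0.0001 0 0.0005 0 0 0;0.0001 0 0.0007 0 0 0;0.0001 0 0.0007 0 0 0"
}}

```text
time_s: 9.25
tool_pos: [0.5987, -0.0884, 0.221]
ee_rot: [[0.028, 1.0, -0.004], [0.985, -0.028, -0.168], [-0.168, 0.001, -0.986]]
contact_force: [-0.3, 1.1, 1.0]
grip_width: 0.114
```

Contact: Fz rose from −3 to +1 N, at the height the cameras predicted (grip z 0.2355). Holding there briefly.

Emit:
{"name": "drive_tool", "arguments": {
  "commands": "0 0 0.0004 0 0 0;0 0 0.0004 0 0 0;0 0 0.0004 0 0 0;0 0 0.0004 0 0 0;0 0 0.0004 0 0 0"
}}

```text
time_s: 9.75
tool_pos: [0.5987, -0.0884, 0.2209]
ee_rot: [[0.028, 1.0, -0.003], [0.985, -0.028, -0.169], [-0.169, 0.001, -0.986]]
contact_force: [-2.3, 0.7, 4.3]
grip_width: 0.109
```

```bash
python3 deck.py; python3 look.py l4
python3 - <<'E'
from h import *
# direction downhill along rail in tool axes
s=r.get_state(); t=np.radians(8); a=np.radians(-1.65)
d=np.array([-np.sin(a)*np.cos(t),np.cos(a)*np.cos(t),-np.sin(t)]); print('downhill in tool',(s['ee_rot'].T@d).round(4)); print(s['wrist_torque'])
E
```

```text
grip stand [-0.0006 -0.0868  0.2353] F [-2.3   0.7   4.34] tilt -9.71 t 9.75 g 0.109
scene 1160 858 deck slope deg -7.97 b 0.0951 ((-1.774160385131836, -104.10896301269531), (45.73243713378906, 83.21527862548828), 0.02805253118276596)
tab 105 [[-0.0042, -0.1064, 0.2206], [0.0035, -0.1011, 0.2529], [0.0056, -0.0887, 0.2591]]
bridge 959 660 -7.83 0.1961 ((-5.048927307128906, -89.58555603027344), (80.69624328613281, 43.28820037841797), 89.52839660644531)
side 737 371 deck slope deg -7.91 b 0.0947 ((-3.9109134674072266, -101.88456726074219), (47.00820541381836, 85.22673797607422), 0.554863691329956)
tab 141 [[-0.0074, -0.0818, 0.2107], [-0.0049, -0.067, 0.2324], [0.0066, -0.0615, 0.2566]]
bridge 662 523 -7.98 0.1955 ((-5.950090408325195, -88.02531433105469), (82.73819732666016, 43.457862854003906), 89.34919738769531)
grip stand [-0.0006 -0.0869  0.2353] F [-1.78  1.8   5.41] tilt -9.71 t 9.85 g 0.11
scene blue 1156 stand pct [[-0.0225, -0.1494, 0.0696], [0.0039, -0.1196, 0.1086], [0.02, -0.0652, 0.1158]]
   deck z(y) fit [-0.1372  0.0953] ((-2.495759963989258, -104.21039581298828), (83.97767639160156, 46.714813232421875), 89.58702087402344)
side blue 744 stand pct [[-0.0265, -0.1434, 0.0652], [-0.0111, -0.0802, 0.1029], [0.018, -0.0607, 0.1151]]
   deck z(y) fit [-0.0115  0.1063] ((-2.9677486419677734, 40.51478576660156), (370.03369140625, 46.91093444824219), 89.60539245605469)
downhill in tool [ 9.996e-01  4.000e-04 -2.980e-02]
[ 0.35629273  0.42964646 -0.05769357]
```

View pics/l4.png

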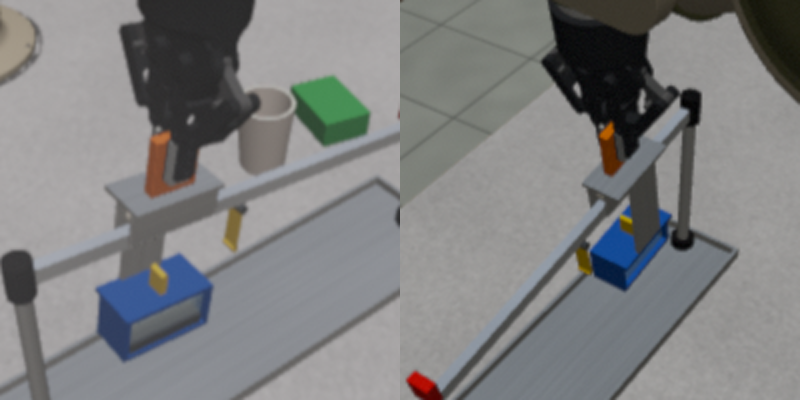

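Seated, gate untouched; the load is about 8 N, so I ease it slightly and start downhill.

Emit:
{"name": "drive_tool", "arguments": {
  "commands": "0 0 -0.0003 0 0 0;0.005 0 -0.0004 0 0 0;0.01 0 -0.0006 0 0 0;0.015 0 -0.0007 0 0 0;0.02 0 -0.0009 0 0 0;0.025 0 -0.001 0 0 0;0.03 0 -0.0012 0 0 0;0.03 0 -0.0012 0 0 0"
}}

```text
time_s: 10.75
tool_pos: [0.5996, -0.0579, 0.2167]
ee_rot: [[0.027, 1.0, -0.004], [0.985, -0.027, -0.168], [-0.168, 0.001, -0.986]]
contact_force: [-1.0, -0.2, -0.6]
grip_width: 0.108
```

Run:
```python
from h import *
where()
```

```text
grip stand [-0.0007 -0.0562  0.2311] F [-0.99 -0.24 -0.56] tilt -9.68 t 10.75 g 0.108
```

Emit:
{"name": "drive_tool", "arguments": {
  "commands": "0.005 0 0 0 0 0;0.01 0 -0.0002 0 0 0;0.015 0 -0.0003 0 0 0;0.02 0 -0.0005 0 0 0;0.025 0 -0.0006 0 0 0;0.03 0 -0.0008 0 0 0;0.035 0 -0.0009 0 0 0;0.035 0 -0.0009 0 0 0"
}}

```text
time_s: 11.55
tool_pos: [0.6005, -0.0225, 0.2117]
ee_rot: [[0.026, 1.0, -0.004], [0.985, -0.027, -0.168], [-0.168, 0.001, -0.986]]
contact_force: [-0.2, 0.7, 2.5]
grip_width: 0.113
```

Run:
```python
from h import *
where()
```

```text
grip stand [-0.0007 -0.0209  0.2261] F [-0.2   0.69  2.52] tilt -9.67 t 11.55 g 0.113
```

Emit:
{"name": "drive_tool", "arguments": {
  "commands": "0.004 0 -0.0003 0 0 0;0.008 0 -0.0004 0 0 0;0.012 0 -0.0005 0 0 0;0.016 0 -0.0006 0 0 0;0.02 0 -0.0008 0 0 0;0.02 0 -0.0008 0 0 0"
}}

```text
time_s: 12.15
tool_pos: [0.6011, -0.0023, 0.2089]
ee_rot: [[0.026, 1.0, -0.004], [0.985, -0.026, -0.168], [-0.168, 0.001, -0.986]]
contact_force: [0.2, -2.4, -0.4]
grip_width: 0.112
```

```bash
python3 look.py l5 -0.02 | grep grip
```

```text
grip stand [-0.0007 -0.0006  0.2233] F [ 0.18 -2.38 -0.38] tilt -9.67 t 12.15 g 0.112
```

View pics/l5.png

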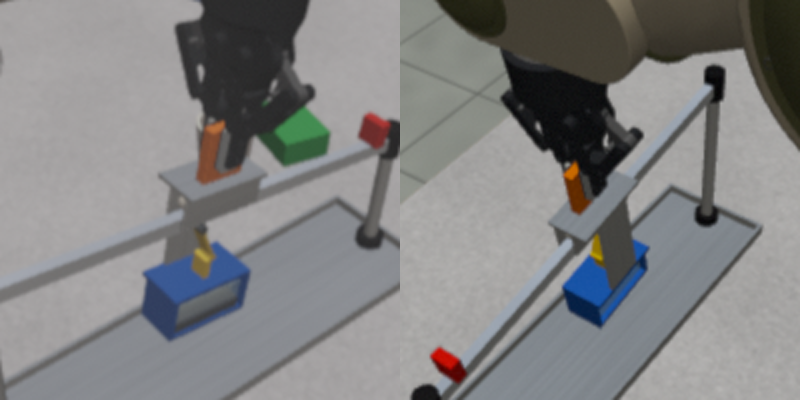

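The gate is swinging open against the striker (Fy −2.4 N). Continuing slowly.

Emit:
{"name": "drive_tool", "arguments": {
  "commands": "0.003 0 0 0 0 0;0.006 0 -0.0001 0 0 0;0.009 0 -0.0002 0 0 0;0.012 0 -0.0003 0 0 0;0.015 0 -0.0004 0 0 0;0.018 0 -0.0005 0 0 0;0.021 0 -0.0006 0 0 0;0.021 0 -0.0006 0 0 0"
}}

```text
time_s: 13.05
tool_pos: [0.6016, 0.019, 0.2059]
ee_rot: [[0.026, 1.0, -0.004], [0.986, -0.026, -0.167], [-0.167, 0.001, -0.986]]
contact_force: [0.3, 0.6, 0.6]
grip_width: 0.11
```

Run:
```python
from h import *
where()
```

```text
grip stand [-0.0008  0.0206  0.2203] F [0.34 0.63 0.61] tilt -9.62 t 13.05 g 0.11
```

Emit:
{"name": "drive_tool", "arguments": {
  "commands": "0.006 0 -0.0002 0 0 0;0.013 0 -0.0004 0 0 0;0.02 0 -0.0006 0 0 0;0.027 0 -0.0008 0 0 0;0.034 0 -0.001 0 0 0;0.041 0 -0.0012 0 0 0;0.041 0 -0.0012 0 0 0"
}}

```text
time_s: 13.75
tool_pos: [0.6027, 0.0607, 0.2]
ee_rot: [[0.025, 1.0, -0.004], [0.986, -0.025, -0.167], [-0.167, 0.001, -0.986]]
contact_force: [0.8, 1.0, -0.8]
grip_width: 0.11
```

```bash
python3 look.py l6 0.04 ; python3 deck.py
```

```text
grip stand [-0.001   0.0623  0.2144] F [ 0.79  0.96 -0.77] tilt -9.59 t 13.75 g 0.11
scene blue 863 stand pct [[-0.0223, -0.0004, 0.0508], [0.0036, 0.0235, 0.0873], [0.0195, 0.0839, 0.0947]]
   deck z(y) fit [-0.1357  0.0947] ((-2.6599559783935547, 44.720489501953125), (84.20487213134766, 46.59149169921875), 89.80018615722656)
side blue 837 stand pct [[-0.0267, 0.005, 0.045], [-0.0139, 0.0668, 0.0829], [0.0177, 0.0875, 0.0941]]
   deck z(y) fit [-0.1536  0.096 ] ((-3.8900814056396484, 46.47605514526367), (84.28752136230469, 48.06592559814453), 89.81680297851562)
grip stand [-0.0009  0.0615  0.2145] F [ 0.58  0.3  -1.25] tilt -9.61 t 13.85 g 0.108
scene 858 596 deck slope deg -8.08 b 0.095 ((-2.6690292358398438, 44.158451080322266), (83.66383361816406, 45.725074768066406), 89.73591613769531)
tab 147 [[-0.0052, 0.0405, 0.2017], [0.0019, 0.0456, 0.2259], [0.0049, 0.0632, 0.2382]]
bridge 433 49 11.28 0.2251 ((1.0915851593017578, 59.23957061767578), (16.89617156982422, 33.899845123291016), 73.6658935546875)
side 744 457 deck slope deg -7.94 b 0.0948 ((-3.838153839111328, 45.79710388183594), (47.34778594970703, 84.98241424560547), 0.4110867977142334)
tab 107 [[-0.0083, 0.0723, 0.2012], [-0.0056, 0.0812, 0.2177], [0.0045, 0.0858, 0.2451]]
bridge 239 16 -6.84 0.2439 ((-4.313719749450684, 74.7374496459961), (29.422176361083984, 7.100727081298828), 0.40061065554618835)
```

View pics/l6.png

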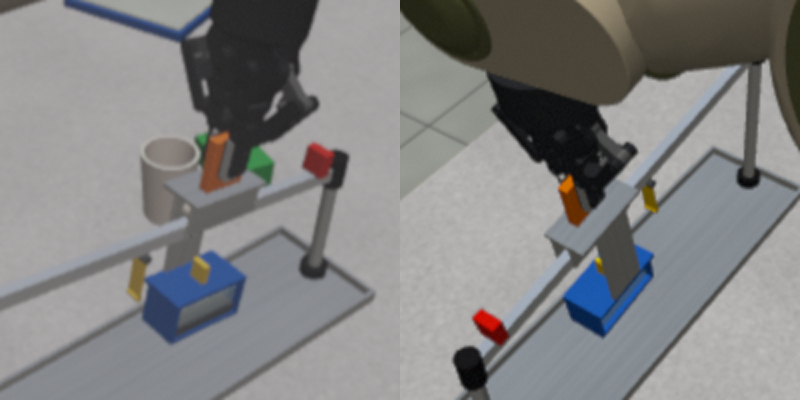

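Gate shut behind, hanger still on the rail (deck slope 8.0°), grip y≈0.062. A further 22 mm shortens the run to the stop; then I open.

Emit:
{"name": "drive_tool", "arguments": {
  "commands": "0.006 0 -0.0001 0 0 0;0.012 0 -0.0003 0 0 0;0.018 0 -0.0004 0 0 0;0.022 0 -0.0005 0 0 0;0.022 0 -0.0005 0 0 0;0.022 0 -0.0005 0 0 0"
}}

```text
time_s: 14.55
tool_pos: [0.6033, 0.0814, 0.1971]
ee_rot: [[0.026, 1.0, -0.004], [0.986, -0.026, -0.167], [-0.167, 0.001, -0.986]]
contact_force: [1.1, 0.8, 1.4]
grip_width: 0.114
```

Run:
```python
from h import *
where()
```

```text
grip stand [-0.001   0.083   0.2115] F [1.08 0.81 1.36] tilt -9.61 t 14.55 g 0.114
```

Emit:
{"name": "drive_tool", "arguments": {
  "commands": "0 0 0 0 0 0;0 0 0 0 0 0;0 0 0 0 0 0;0 0 0 0 0 0;0 0 0 0 0 0;0 0 0 0 0 0;0 0 0 0 0 0;0 0 0 0 0 0",
  "claw": 1
}}

```text
time_s: 15.35
tool_pos: [0.6032, 0.0814, 0.1971]
ee_rot: [[0.025, 1.0, -0.004], [0.986, -0.026, -0.167], [-0.167, 0.001, -0.986]]
contact_force: [0.1, -0.6, -0.1]
grip_width: 0.999
```

```bash
python3 look.py l7 0.08
```

```text
grip stand [-0.001   0.083   0.2115] F [ 0.13 -0.6  -0.14] tilt -9.61 t 15.35 g 0.999
scene blue 801 stand pct [[-0.0221, 0.0615, 0.0431], [0.003, 0.0831, 0.0783], [0.0195, 0.1463, 0.0857]]
   deck z(y) fit [-0.1317  0.0939] ((-2.2784481048583984, 106.87324523925781), (86.68086242675781, 46.38334274291992), 89.35553741455078)
side blue 894 stand pct [[-0.0269, 0.0706, 0.0362], [-0.0143, 0.131, 0.0742], [0.0176, 0.153, 0.0854]]
   deck z(y) fit [-0.1474  0.0961] ((-3.668731689453125, 112.00018310546875), (48.090675354003906, 84.50396728515625), 0.20861515402793884)
```

View pics/l7.png

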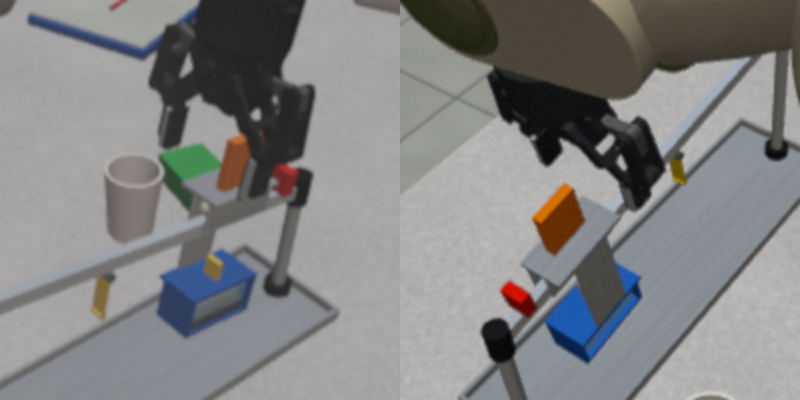

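It rolled free through the open fingers. I withdraw upward while it settles.

Emit:
{"name": "drive_tool", "arguments": {
  "commands": "0 0 -0.02 0 0 0;0 0 -0.05 0 0 0;-0.02 0 -0.1 0 0 0;-0.04 0 -0.15 0 0 0;-0.04 0 -0.15 0 0 0;-0.04 0 -0.15 0 0 0;-0.04 0 -0.15 0 0 0;-0.04 0 -0.15 0 0 0"
}}

```text
time_s: 16.25
tool_pos: [0.6025, 0.0673, 0.3496]
ee_rot: [[0.025, 1.0, -0.007], [0.986, -0.025, -0.167], [-0.167, -0.003, -0.986]]
contact_force: [0.6, -0.5, -0.4]
grip_width: 1.001
```

```bash
cat > fin.py <<'E'
from h import *
c_,s_=np.cos(np.radians(-1.65)),np.sin(np.radians(-1.65))
for i in range(3):
  for n in ['scene','side']:
    p=cam(n); P,uv=pts(p); hsv=cv2.cvtColor(p['image'],cv2.COLOR_BGR2HSV)[uv[:,1],uv[:,0]]
    S=np.c_[(P[:,:2]-O)@np.array([[c_,-s_],[s_,c_]]),P[:,2]]
    k=(np.abs(S[:,1]-.12)<.1)&(np.abs(S[:,0])<.05)&(S[:,2]>.03)&(S[:,2]<.1)&(hsv[:,0]>105)&(hsv[:,0]<125)&(hsv[:,1]>120)
    k&=np.abs(S[:,2]+.14*S[:,1]-.095)<.003
    print(n,k.sum(),cv2.minAreaRect(S[k,:2].astype(np.float32)*1000))
    t=(np.abs(S[:,1]-.14)<.05)&(np.abs(S[:,0])<.03)&(S[:,2]>.17)&(hsv[:,0]>3)&(hsv[:,0]<15)&(hsv[:,1]>150)
    print('  tab',t.sum(),np.percentile(S[t],[2,50,98],axis=0).round(4).tolist(), cv2.minAreaRect(S[t&(S[:,2]>np.percentile(S[t,2],98)-.009),:2].astype(np.float32)*1000))
where()
E
python3 fin.py; python3 look.py l8 0.08 |grep grip
```

```text
scene 505 ((-2.5412521362304688, 126.92990112304688), (45.580360412597656, 85.70591735839844), 0.5285284519195557)
  tab 357 [[-0.0027, 0.1232, 0.1832], [0.0031, 0.1387, 0.2066], [0.0046, 0.1592, 0.2255]] ((0.1641840934753418, 144.3610382080078), (9.283965110778809, 36.97119903564453), 0.9014386534690857)
side 541 ((-3.8642711639404297, 128.12681579589844), (47.73237609863281, 84.1380386352539), 0.2669922411441803)
  tab 407 [[-0.0075, 0.1285, 0.1804], [-0.006, 0.1485, 0.2037], [0.0014, 0.1672, 0.2252]] ((-2.1982951164245605, 148.94610595703125), (11.095309257507324, 39.384578704833984), 0.43895775079727173)
scene 505 ((-1.9173717498779297, 127.27017211914062), (84.91881561279297, 46.10089111328125), 89.18846893310547)
  tab 364 [[-0.0028, 0.1226, 0.183], [0.0032, 0.1381, 0.2061], [0.0047, 0.1593, 0.2256]] ((0.457444429397583, 143.80203247070312), (8.616202354431152, 37.394954681396484), 0.3565305769443512)
side 532 ((-3.940847396850586, 128.0002899169922), (84.27449798583984, 47.514442443847656), 89.44432067871094)
  tab 405 [[-0.0074, 0.128, 0.1804], [-0.006, 0.1481, 0.2032], [0.00
[... 202 characters left out ...]
820785522461), 89.45530700683594)
  tab 357 [[-0.003, 0.123, 0.1833], [0.0032, 0.1393, 0.2066], [0.0047, 0.16, 0.2256]] ((0.40361547470092773, 144.2788543701172), (38.015403747558594, 8.738738059997559), 89.84339141845703)
side 537 ((-3.416444778442383, 128.5167999267578), (48.4476318359375, 83.86943817138672), 0.036162879317998886)
  tab 408 [[-0.0072, 0.1282, 0.1804], [-0.006, 0.1481, 0.2032], [0.0022, 0.1671, 0.2247]] ((-1.288907527923584, 148.57518005371094), (38.703941345214844, 11.949813842773438), 88.84720611572266)
grip stand [-0.0011  0.0687  0.3657] F [ 0.41 -0.11 -0.31] tilt -9.61 t 16.55 g 1.002
grip stand [-0.0011  0.0687  0.3657] F [ 0.41 -0.11 -0.31] tilt -9.61 t 16.55 g 1.002
```

View pics/l8.png

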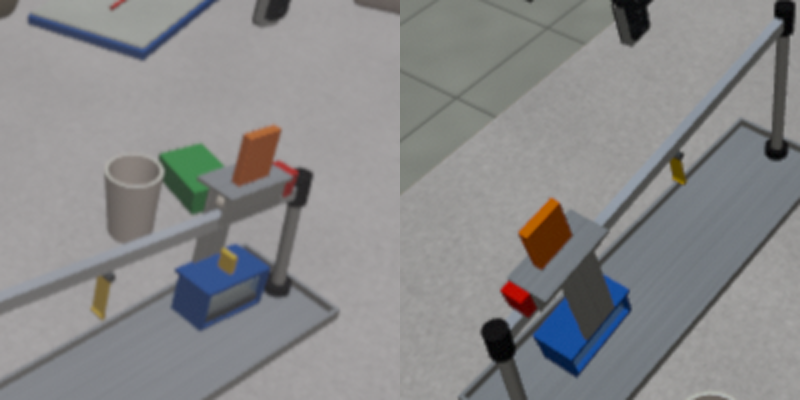

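The hanger rests against the red stop with its grip at y≈0.145 and is static over 0.3 s; the gate is shut. I check the bystanders and hand in.

Run:
```python
from h import *
import pickle
d=pickle.load(open('d0.pkl','rb'))
p=cam('scene')
for t in ['oil_mid','slidebox_mid','beaker_mid']:
    m=masks_of(t,p)
    if m: print(t,round(m[0]['p'],2),np.median(pts(p,m[0]['pixels'])[0],0).round(3),'before',np.median(pts(d['scene'],d['scene',t][0]['pixels'])[0],0).round(3))
print(order.finish_job())
```

```text
oil_mid 0.75 [ 0.48  -0.333  0.044] before [ 0.48  -0.333  0.041]
slidebox_mid 0.71 [0.429 0.254 0.033] before [0.445 0.264 0.033]
beaker_mid 0.72 [0.448 0.152 0.061] before [0.448 0.152 0.061]
the job is handed in; nothing more can be done
None
```

I hooked the hanger onto the rail at s ≈ -95 mm and held it there, pushed it through the gate, and let it go at grip y ≈ 0.083 m. It rolled to the red stop by itself. The job is handed in at about 17 s; no verdict is given.

**Set-down and push**
- The wheels touched at the height the cameras predicted. From the wrist force, the load on the rail peaked at about 8–9 N.
- The push through the gate showed about 2.4 N along the rail. I did not measure the gate's angle; I judged it by sight to have swung open and then shut.

**Last checks, just before handing in**
- **Hanger:** the grip is at about y = 0.145 m in the stand's frame (expected about 0.146). It sits within about 2 mm of the rail line, upright at the rail's slope, and did not move over about 0.3 s of pictures.
- **Gate and arm:** the gate looks shut, and the arm is well clear.
- **Bottle and beaker:** they read the same positions as at the start.

**Checks that disagreed**
- The green box's mask centre differed by about 19 mm from the start. The robot never went near it, so I put this down to a different part of the box being in view, but I did not confirm that.
- The two cameras' tab-centre readings at the end differed by about 5 mm (0.144 and 0.149 m), both within the allowed range.
- The hanger had settled about 1.7° in the grip after lifting. I corrected this before hooking it on.

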